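Nest the pot and count it

TASK

Stock-taking plant pots: pick up the single loose pot that matches the two in the stack and nest it upright and fully down into the top of that stack, and let go. Only then count it on the tally counter: swing the counter's sprung lever all the way to its stop, then release it so that it springs back to rest. Leave the stack standing where it is and do not disturb the big pot, the jar or the bottle.

Things in the scene. Friction and masses are not known exactly. Their poses are not given: they have to be found in the camera images.
- pot: The loose small plant pot: terracotta-coloured plastic, open top, 80 mm high, tapering from a 35 mm foot to a 24 mm high collar (66 mm outer diameter, z 56 to 80 mm) at the rim; mouth 57 mm inside, walls 2.5 mm, 40 g. Stands upright, in any of three places beside the big pot and the jar. Origin: centre of its underside, z up. Grip it from above across the collar.
- stack_low: The lower pot of the stack, same as the loose pot, standing on the bench. Origin at the centre of its underside, z up.
- stack_top: The upper pot of the stack, same as the loose pot, nested in the lower one: its collar rests on the lower rim, so its origin is 24 mm and its rim 104 mm above the bench. A pot nested in it sits 24 mm higher again (rim at 128 mm), with about 1.5 mm of side play. Origin at the centre of its underside, z up.
- counter: Bench tally counter, fixed: grey housing 120 x 120 mm, 45 mm high on a black rubber foot 132 mm square, number drums behind a window in its front (-x) face, a reset knob standing 16 mm out of its -y side, a swinging lever on top. Origin at the centre of its underside; z up.
- lever_pivot (a point): Point on the lever's upright pivot axis, 30 mm towards the counter's back (+x of the counter), 53 mm above the bench.
- lever_tab (a point): Centre of the black upright thumb tab at the lever's free end, 85 mm from the pivot axis, 74 mm above the bench. Tab: 10 mm thick along the swing, 26 mm wide along the lever, heights 53 to 95 mm, 8 mm clear of the housing's top. Site axes: x from the pivot outward along the lever, y along the swing towards the stop, z up.
- count_lever (a joint): Angle of the counter's lever (rad): 0 at rest, grows as the lever is swung counter-clockwise seen from above (from the counter's +y side past its front to its -y side), 1.2 at the stop. A spring returns it: about 1.2 N at the tab at rest, 5 N at the stop.
- big_pot: Bystander: larger pot of the same material, 104 mm rim diameter, 95 mm high. Origin at the centre of its underside.
- seed_jar: Bystander: closed glass jar with a metal cap, 64 mm diameter, 85 mm high. Origin at the centre of its underside.
- feed_bottle: Bystander: white plastic bottle, 68 mm diameter, 150 mm high. Origin at the centre of its underside.
Things that resemble listed ones, but are neither listed nor needed, are in the scene too. Leave any black or turquoise look-alike of the stack_top alone.

How it is judged:
On the way, in this order (a step that is already met when the one before it is completed fails the run):
1. the loose pot is nested upright and fully down in the stack's top pot, and let go (horizontal distance between pot and stack_top below 0.005 m and z of pot in the frame of stack_top between 0.019 and 0.029 m and angle between pot's own z axis and vertical below 0.1 rad and contact force between pot and the fingers below 0.1 N), for 0.2 s.
2. the counter's lever is swung to its stop (value of joint count_lever above 1.12 rad), for 0.1 s.
3. the lever is released and springs back to rest (value of joint count_lever below 0.08 rad), for 0.2 s.
At the end, for the whole second after the job is handed in: Loose pot nested in the top pot (axes within 5 mm, 19 to 29 mm above it, tilt under 0.1 rad), released, at rest; the two stack pots still nested likewise, upright on the bench within 40 mm of their start; lever back at rest (under 0.08 rad) (horizontal distance between pot and stack_top below 0.005 m and z of pot in the frame of stack_top between 0.019 and 0.029 m and angle between each of pot, stack_low's own z axis and vertical below 0.1 rad and horizontal distance between stack_top and stack_low below 0.005 m and z of stack_top in the frame of stack_low below 0.029 m and height (world z) of stack_low below 0.006 m and distance of stack_low from where it was at the start of the episode below 0.04 m and linear speed of pot below 0.02 m/s and value of joint count_lever below 0.08 rad); the robot touches nothing.
It fails at once if the lever is swung past half way (0.6 rad) while the pot is not yet in the stack (axes over 10 mm apart or over 35 mm above the pot below) (value of joint count_lever above 0.6 rad and (horizontal distance between pot and stack_top above 0.01 m or z of pot in the frame of stack_top above 0.035 m)).
It fails at once if a bystander is moved more than 40 mm or tipped over ((distance of big_pot from where it was at the start of the episode above 0.04 m or angle between big_pot's own z axis and vertical above 0.5 rad) or (distance of seed_jar from where it was at the start of the episode above 0.04 m or angle between seed_jar's own z axis and vertical above 0.5 rad) or (distance of feed_bottle from where it was at the start of the episode above 0.04 m or angle between feed_bottle's own z axis and vertical above 0.5 rad)).
It also fails if it takes over 59 s, if anything falls off the work surface, if the arm or the gripper's body presses on something with over 40 N, if the wrist force passes 120 N, or if a joint passes its speed limit or range.

ROBOT

A 6-joint arm with a two-finger parallel gripper is mounted at the origin on the work surface. World frame = base frame: x ahead of the robot, y to its left, z up, the work surface at z = 0. Lengths are in m, angles in rad, forces in N, time in s.
With the tool pointing down it reaches from about 0.15 to 0.775 m from the base axis. Payload 6.1 kg.
Tool frame: the origin (TCP) lies at the very end of the fingers, on their centre line; the grasp point (between the pads) lies grip_depth behind it (grip_depth is the distance from the TCP to the grasp point, in m); z points along the fingers, y is the line along which they close (so a half turn about z gives the same grasp; the last joint's range is limited). The gripper opens to 85 mm and grips with 20 to 120 N. Pads are 22 mm wide; open, the fingers measure 114 mm over their backs; the gripper's body (76 mm by 85 mm) begins 54 mm behind the grasp point. The pads swing forward as they close: fully open they stand 13 mm farther back than shut.
Start: joints at [1.311, 0.126, -0.04, 1.405, 0, 1.571], TCP at [0.135, 0.507, 0.231] pointing down, gripper open.
Joint ranges: [-2.72, 2.72], [-0.95, 1.95], [-1.27, 1.35], [-1.78, 2.02], [-1.46, 1.47], [-3.14, 3.14]. Speed limits (rad/s): [2.39, 2.39, 3.01, 3.14, 3.14, 3.14].

INTERFACE

Orientations are given as a unit quaternion [w, x, y, z].
In Python, from rig import sense, get_image, hand_in, grip_depth gives the robot as it stands.
- The arm moves only by the tool servo_tool, never from a script. Its argument "steps" is text: rows parted by semicolons, each of 7 numbers parted by spaces: the closure, from 0 (fully open) to 1 (shut), then the shift along the tool's x, y, z in cm, then the turn, a rotation vector about the tool's x, y, z in units of 10 degrees (1.0 is 10 degrees). A call has 1 to 8 rows; each row is the pose to reach, as a shift and turn from the pose commanded when the call began, along the tool's axes at that moment; what a row does not reach only later rows make up. A row lasts 1/8 s, in which the tool goes at most 62.5 mm and 10.7 degrees, less where a joint would pass 70% of its speed; a pose out of reach is approached as far as the arm can. A call with a gripper value outside its range is refused whole. The fingers move at their own pace and stop on an object; the grip force is fixed at half the most. Time passes only in rows, so rows that repeat a pose let the fingers close. It gives the time, the measured TCP pose, the force, the opening and the grip force at its end, in the units of the state.
- sense(): the state, without advancing time (a new reading comes with each control period).
- get_image(name): name is "scene" or "top" or "wrist"; returns a dict with "frame" (384x512x3 uint8, blue, green, red), "vfov" (degrees; the focal length in pixels is half the picture's height over the tangent of half this angle, whatever the lens; pixels are square), "cx", "cy" (the principal point, pixels), "dist_coeffs" ([k1, k2, p1, p2, k3] as OpenCV has them; the pictures are not rectified), "R" (3x3) and "t" (3): a world point X has camera coordinates R X + t. Camera axes: x right, y down, z forward; pixel columns grow to the right and rows downward; lengths in m; the calibration is good to about 2 mm. A picture is of the moment at which its call begins. There is no depth.
- hand_in(): hands the job in; it is judged then, once.
The state is a dict: "time_s": time; "joint_positions": joint angles; "joint_velocities": joint speeds; "joint_torque": joint torques, N m; "eef_pos": TCP position; "ee_rot": TCP orientation; "force": force on the tool from outside, world axes, zero at the start; "torque": the same for the moment, N m; "width": finger opening in m; "finger_force": force on a finger pad.
Only numpy, scipy, OpenCV 4.12 (cv2) and the standard library are available. Lean on these libraries where they do the work, as an engineer would, in place of code of your own. Each camera call takes 0.05 s, during which the arm holds its last target. There are 200 camera calls.

## Working session

There is one attempt and no reset: what is moved stays moved. The work goes in short steps, Python scripts to look and compute and a tool call to move; the robot and the scene stay as the last step left them, time stands still between calls to the robot, and variables do not carry over. Pictures are saved under pics/ and viewed, at most 10 in all, crops included, and the job is handed in when it is done.

Besides the shell and the picture viewer there is one more tool, called after ">>>" by a JSON object that holds its "fn" and its "kwargs", one argument or row to a line. servo_tool: Moves the arm, as the interface text tells. Its arguments: {"type":"object","properties":{"steps":{"type":"string"}},"required":["steps"]}

```bash
mkdir -p pics; cat > h.py <<'E'
import numpy as np, cv2
from rig import sense, get_image, hand_in, grip_depth
def cam(n):
    d=get_image(n); f=d["frame"]; h=f.shape[0]; fl=h/2/np.tan(np.radians(d["vfov"])/2)
    d["K"]=np.array([[fl,0,d["cx"]],[0,fl,d["cy"]],[0,0,1]]); d["D"]=np.array(d["dist_coeffs"],float)
    d["R"]=np.array(d["R"]); d["t"]=np.array(d["t"]); return d
def onplane(d,uv,z):
    p=cv2.undistortPoints(np.array(uv,float).reshape(-1,1,2),d["K"],d["D"]).reshape(-1,2)
    r=np.c_[p,np.ones(len(p))]@d["R"]; c=-d["R"].T@d["t"]
    return c+r*((z-c[2])/r[:,2])[:,None]
def proj(d,X):
    return cv2.projectPoints(np.array(X,float).reshape(-1,1,3),cv2.Rodrigues(d["R"])[0],d["t"],d["K"],d["D"])[0].reshape(-1,2)
E
python3 - <<'E'
from h import *
print(grip_depth,sense())
a=cam("top");b=cam("scene")
for n,d in (("top",a),("scene",b)):
    cv2.imwrite(f"pics/{n}0.png",cv2.resize(d["frame"],(800,600)));cv2.imwrite(f"{n}.png",d["frame"]);print(n,d["vfov"],d["D"],-d["R"].T@d["t"])
E
```

```text
0.0187 {'time_s': 0.0, 'joint_positions': array([ 1.31100506e+00,  1.26391888e-01, -4.06433004e-02,  1.40541142e+00,
        2.90655654e-05,  1.57080011e+00]), 'joint_velocities': array([ 1.83103042e-03,  2.48552286e-05, -1.27578057e-03, -3.49676579e-04,
       -2.02183881e-03, -7.49183527e-04]), 'joint_torque': array([ 3.56662858e-04, -4.35912609e+01,  3.52924240e+01,  1.72062556e-02,
       -9.93857634e-05,  1.19505046e-05]), 'eef_pos': array([0.13474321, 0.50697175, 0.23050609]), 'ee_rot': array([-1.21289994e-04,  1.29532499e-01,  9.91574834e-01, -8.16308372e-04]), 'force': array([-0.48220056, -0.81103225,  0.96180236]), 'torque': array([0.02026285, 0.01360414, 0.01884592]), 'finger_force': 0.0, 'width': 0.08520663178306051}
top 51.77107593700737 [-0.13780912  0.          0.          0.          0.        ] [0.44252985 0.09558199 1.25763954]
scene 44.526699684425424 [-0.05532081  0.          0.          0.          0.        ] [ 1.12932912 -0.82412878  0.94303512]
```

View pics/top0.png

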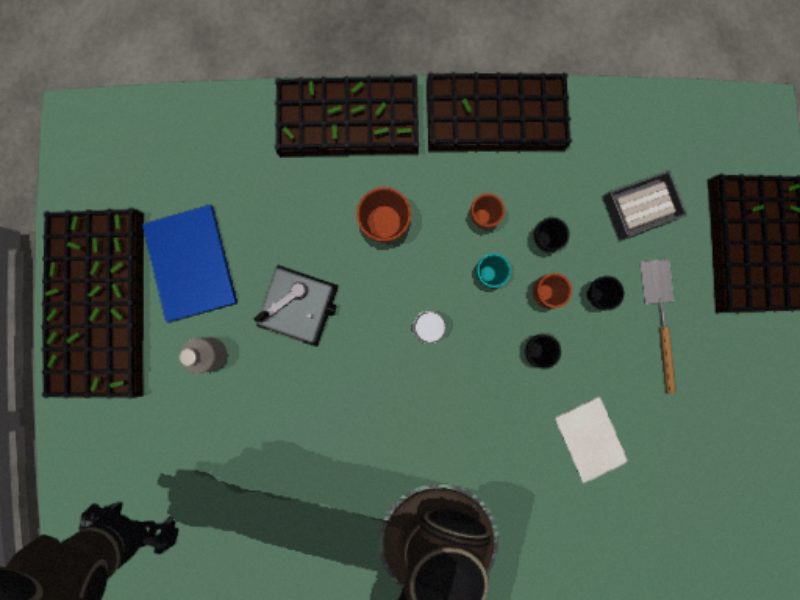

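View pics/scene0.png

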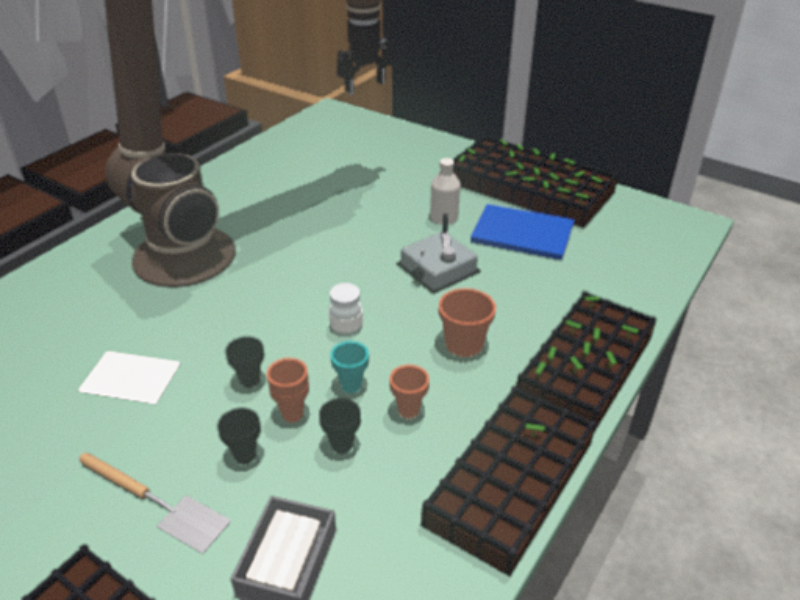

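The top view (800x600) shows the loose pot at (487,210), the stack at (553,290), the big pot at (384,215) and the jar at (430,327). The counter is at about (300,305), with its lever tab at (262,316) and its reset knob at (332,310). Black and turquoise look-alikes surround the stack.

```bash
cat > m.py <<'E'
from h import *
def rims(d,z_of):
    hsv=cv2.cvtColor(d["frame"],cv2.COLOR_BGR2HSV)
    m=cv2.inRange(hsv,(0,110,60),(14,255,255)); m=cv2.morphologyEx(m,cv2.MORPH_CLOSE,np.ones((3,3)))
    out=[]
    for c in cv2.findContours(m,cv2.RETR_EXTERNAL,cv2.CHAIN_APPROX_NONE)[0]:
        if cv2.contourArea(c)>150:
            out.append((c.reshape(-1,2),cv2.fitEllipse(c)))
    return m,out
def circ(P):
    A=np.c_[2*P[:,:2],np.ones(len(P))]; s=np.linalg.lstsq(A,(P[:,:2]**2).sum(1),rcond=None)[0]
    return s[:2],np.sqrt(s[2]+s[0]**2+s[1]**2)
if __name__=="__main__":
    a=cam("top")
    for c,e in rims(a,0)[1]:
        if len(c)>200: continue
        x=onplane(a,[e[0]],0.08)[0]
        print(np.round(e[0],1),np.round(e[1],1))
        for z in (.08,.095,.104):
            P=onplane(a,c,z); 
            cc,r=circ(P); print(z,cc.round(4),r.round(4))
    hsv=cv2.cvtColor(a["frame"],cv2.COLOR_BGR2HSV)
    # counter housing, top-view crop
    crop=a["frame"][160:230,155:225]; cv2.imwrite("pics/counter.png",cv2.resize(crop,None,fx=8,fy=8,interpolation=cv2.INTER_CUBIC))
E
python3 m.py
```

```text
[354.  185.5] [21.7 22.5]
0.08 [ 0.5062 -0.2277] 0.0336
0.095 [ 0.5054 -0.2236] 0.0332
0.104 [ 0.5049 -0.2211] 0.0329
[311.6 134.3] [21.1 21.3]
0.08 [ 0.664 -0.103] 0.0324
0.095 [ 0.6612 -0.1005] 0.032
0.104 [ 0.6595 -0.099 ] 0.0318
[245.2 136.7] [34.2 34.3]
0.08 [0.6595 0.0983] 0.0519
0.095 [0.6567 0.0983] 0.0512
0.104 [0.6551 0.0982] 0.0508
```

View pics/counter.png

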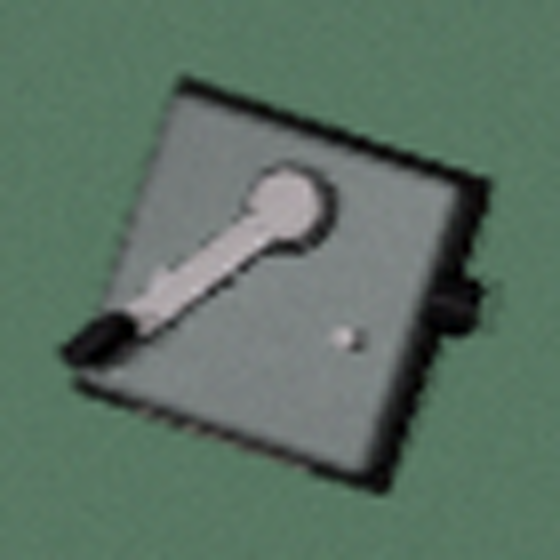

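The crop shows the lever pivot at crop (290,208), the black tab at about (100,340) and the stop pin at (345,337). The knob, at (460,305), is on the -y side. The lever swings counter-clockwise, passing the front edge at the bottom of the picture.

```bash
python3 - <<'E'
from m import *
a=cam("top")
f=lambda u,v:[155+(u-3.5)/8,160+(v-3.5)/8]
piv=onplane(a,[f(290,206)],.056)[0]; tab=onplane(a,[f(100,340)],.085)[0]
cor=onplane(a,[f(183,95),f(458,187),f(362,470),f(85,375)],.045)
print(piv,tab,np.linalg.norm((tab-piv)[:2]),cor.round(4),cor.mean(0), [np.linalg.norm(cor[i]-cor[(i+1)%4]).round(4) for i in range(4)])
yw=np.arctan2(*(cor[0]-cor[3]+cor[1]-cor[2])[[1,0]]);la=np.arctan2(*(tab-piv)[[1,0]]);print(np.degrees([yw,la]))
c=cor.mean(0)[:2]; print("piv from centre",c+.03*np.array([np.cos(yw),np.sin(yw)]))
b=cam("scene")
for c,e in rims(b,0)[1]:
    if len(c)<600: print(np.round(e[0],1),np.round(e[1],1),c.min(0),c.max(0),len(c))
print(proj(b,[[.664,-.103,.08],[.5049,-.2211,.104]]))
E
```

```text
[0.51729177 0.26659749 0.056     ] [0.46688795 0.33404875 0.085     ] 0.0842034225749075 [[0.5616 0.3093 0.045 ]
 [0.5241 0.2034 0.045 ]
 [0.4163 0.2417 0.045 ]
 [0.4544 0.3481 0.045 ]] [0.48909728 0.27560596 0.045     ] [np.float64(0.1124), np.float64(0.1144), np.float64(0.1131), np.float64(0.1141)]
[-19.74082195 126.76939162]
piv from centre [0.51733418 0.26547298]
[ 65.7 376.2] [12.3 20.1] [ 55 368] [ 76 383] 52
[ 51.6 365.4] [11.6 21.1] [ 42 357] [ 62 375] 48
[261.6 242.9] [17.9 24.1] [250 234] [273 252] 63
[184.  243.1] [22.8 30.8] [171 230] [196 262] 119
[299.6 198.8] [27.2 36.7] [281 185] [316 218] 117
[ 13.7 131.6] [24.2 41.5] [  0 118] [ 38 149] 102
[ 53.8 107.4] [22.1 49.3] [28 89] [ 74 122] 114
[123.1  75. ] [20.7 47.4] [103  62] [150  90] 114
[[260.92397921 242.1390644 ]
 [183.01799273 237.72732798]]
```

>>> {"fn": "servo_tool", "kwargs": {
  "steps": "0 -66.8 -45.3 3 0 0 0;0 -66.8 -45.3 3 0 0 0;0 -66.8 -45.3 3 0 0 0;0 -66.8 -45.3 3 0 0 0;0 -66.8 -45.3 3 0 0 0;0 -66.8 -45.3 3 0 0 0;0 -66.8 -45.3 3 0 0 0;0 -66.8 -45.3 3 0 0 0"
}}

```text
time_s: 1.25
eef_pos: [0.4635, 0.1283, 0.2128]
ee_rot: [0.0, 0.13, 0.992, 0.0]
force: [1.2, 1.0, 0.7]
width: 0.0858
finger_force: 0.0
```

```bash
cat >> h.py <<'E'
from scipy.spatial.transform import Rotation as Ro
def go(p,yaw_y=None):
    "shift in cm and turn (10deg) for target TCP p, and tool-y heading (deg) with tool down"
    s=sense(); q=s["ee_rot"]; R=Ro.from_quat(np.r_[q[1:],q[0]]).as_matrix()
    print("t",s["time_s"],"tcp",s["eef_pos"].round(4),"F",s["force"].round(1),"w",round(s["width"],4),"ff",round(s["finger_force"],1),"q",s["joint_positions"].round(2))
    y=R[:2,1]; h=np.degrees(np.arctan2(y[1],y[0])); yw=h if yaw_y is None else yaw_y
    yv=np.array([np.cos(np.radians(yw)),np.sin(np.radians(yw)),0]); z=np.array([0,0,-1.]); T=np.c_[np.cross(yv,z),yv,z]
    print("heading",h.round(1),"shift",(R.T@(np.array(p)-s["eef_pos"])*100).round(2),"turn",(np.degrees(Ro.from_matrix(R.T@T).as_rotvec())/10).round(2))
E
python3 -c "
from h import *
go([.664,-.103,.15],90)"
```

```text
t 1.25 tcp [0.4635 0.1283 0.2128] F [1.2 1.  0.7] w 0.0858 ff 0.0 q [ 0.27  0.04 -0.17  1.36  0.    0.53]
heading 75.1 shift [-25.31 -17.2    6.28] turn [ 0.    0.   -1.49]
```

>>> {"fn": "servo_tool", "kwargs": {
  "steps": "0 -25.3 -17.2 3 0 0 -1.5;0 -25.3 -17.2 3 0 0 -1.5;0 -25.3 -17.2 5 0 0 -1.5;0 -25.3 -17.2 6 0 0 -1.5;0 -25.3 -17.2 6 0 0 -1.5;0 -25.3 -17.2 6 0 0 -1.5;0 -25.3 -17.2 6 0 0 -1.5;0 -25.3 -17.2 6 0 0 -1.5"
}}

```text
time_s: 2.25
eef_pos: [0.6624, -0.1, 0.1538]
ee_rot: [0.0, -0.002, 1.0, 0.0]
force: [-0.4, 0.9, -0.6]
width: 0.0854
finger_force: 0.0
```

```bash
python3 -c "
from m import *
d=cam('wrist'); cv2.imwrite('pics/w1.png',d['frame'])
for c,e in rims(d,0)[1]:
    cc,r=circ(onplane(d,c,.08)); print(e[0],cc,r)
go([.664,-.103,.05],90)"
```

```text
(252.45355224609375, 201.6483154296875) [ 0.66403063 -0.1026692 ] 0.03318748502112369
(482.61993408203125, 184.89793395996094) [0.65695839 0.05529539] 0.03600626372248272
t 2.3 tcp [ 0.6625 -0.0999  0.154 ] F [-0.1  0.1  0.5] w 0.0853 ff 0.0 q [-0.15  0.41  0.16  1.32  0.   -0.15]
heading 90.2 shift [-0.14 -0.31 10.4 ] turn [-0.    0.01  0.02]
```

View pics/w1.png

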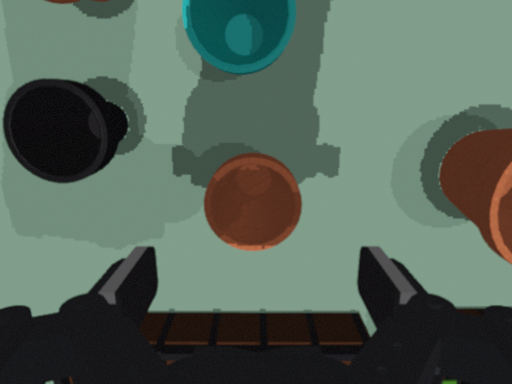

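The wrist view confirms the loose pot's rim at (252,202). That puts it at (0.664, -0.1027), in line with the top view. I'm going down onto it.

>>> {"fn": "servo_tool", "kwargs": {
  "steps": "0 -0.15 -0.3 4 0 0 0;0 -0.15 -0.3 8 0 0 0;0 -0.15 -0.3 10.4 0 0 0;0 -0.15 -0.3 10.4 0 0 0;0 -0.15 -0.3 10.4 0 0 0"
}}

```text
time_s: 2.92
eef_pos: [0.665, -0.1036, 0.0507]
ee_rot: [0.001, -0.001, 1.0, -0.0]
force: [0.0, 0.5, 0.2]
width: 0.0857
finger_force: 0.0
```

```bash
python3 -c "
from h import *
go([.664,-.1027,.05],90)"
```

```text
t 2.925 tcp [ 0.665  -0.1036  0.0507] F [0.  0.5 0.2] w 0.0857 ff 0.0 q [-0.15  0.45 -0.    1.11 -0.   -0.16]
heading 90.2 shift [0.1  0.09 0.07] turn [-0.    0.01  0.02]
```

>>> {"fn": "servo_tool", "kwargs": {
  "steps": "0 0.1 0.1 0 0 0 0;0.3 0.1 0.1 0 0 0 0;0.5 0.1 0.1 0 0 0 0;0.5 0.1 0.1 0 0 0 0;0.5 0.1 0.1 0 0 0 0;0.5 0.1 0.1 0 0 0 0;0.5 0.1 0.1 0 0 0 0"
}}

```text
time_s: 3.8
eef_pos: [0.6645, -0.1033, 0.0506]
ee_rot: [0.002, -0.001, 1.0, -0.0]
force: [0.2, -0.7, 5.8]
width: 0.0652
finger_force: 66.9
```

>>> {"fn": "servo_tool", "kwargs": {
  "steps": "0.5 0 0 -3 0 0 0;0.5 0 0 -8 0 0 0;0.5 0 0 -13.5 0 0 0;0.5 4 -4 -13.5 0 0 0;0.5 8 -6 -13.5 0 0 0;0.5 12 -9 -13.5 0 0 0;0.5 15.9 -11.8 -13.5 0 0 0;0.5 15.9 -11.8 -13.5 0 0 0"
}}

```text
time_s: 4.8
eef_pos: [0.5023, -0.2229, 0.1844]
ee_rot: [0.0, 0.001, 1.0, -0.0]
force: [0.2, 0.1, -0.6]
width: 0.065
finger_force: 66.6
```

>>> {"fn": "servo_tool", "kwargs": {
  "steps": "0.5 0 0 0 0 0 0;0.5 0 0 0 0 0 0"
}}

```text
time_s: 5.05
eef_pos: [0.5054, -0.2209, 0.1836]
ee_rot: [0.0, -0.002, 1.0, 0.0]
force: [-0.1, 0.6, 0.6]
width: 0.0655
finger_force: 66.6
```

```bash
python3 -c "
from m import *
go([.5049,-.2211,.185],90)
for n in ('top','scene','wrist'):
    d=cam(n); cv2.imwrite(n+'2.png',d['frame'])
    for c,e in rims(d,0)[1]:
        if 40<len(c)<250: print(n,np.round(e[0],1),np.round(e[1],1),[circ(onplane(d,c,z)) for z in (.08,.104)] if n=='wrist' else '')
a,b=cv2.imread('scene2.png')[150:342,100:300],cv2.imread('wrist2.png')[:384,:512]
cv2.imwrite('pics/c2.png',np.hstack([cv2.resize(a,(400,384)),cv2.resize(b,(400,384))]))"
```

```text
t 5.05 tcp [ 0.5054 -0.2209  0.1836] F [-0.1  0.6  0.6] w 0.0655 ff 66.6 q [-0.41  0.18 -0.08  1.31  0.   -0.42]
heading 90.2 shift [ 0.05 -0.02 -0.14] turn [0.   0.   0.02]
top [352.9 190.1] [12.8 26.7] 
top [245.2 136.8] [34.2 34.4] 
scene [ 65.6 376.1] [12.4 20.1] 
scene [ 51.2 365.3] [11.8 21.1] 
scene [183.9 233.5] [21.9 71.3] 
scene [298.7 196.7] [22.7 35.8] 
scene [ 13.6 131.6] [24.4 40.4] 
scene [ 63.  104.7] [21.9 70.4] 
scene [113.2  77.3] [22.2 41.2]
```

View pics/c2.png

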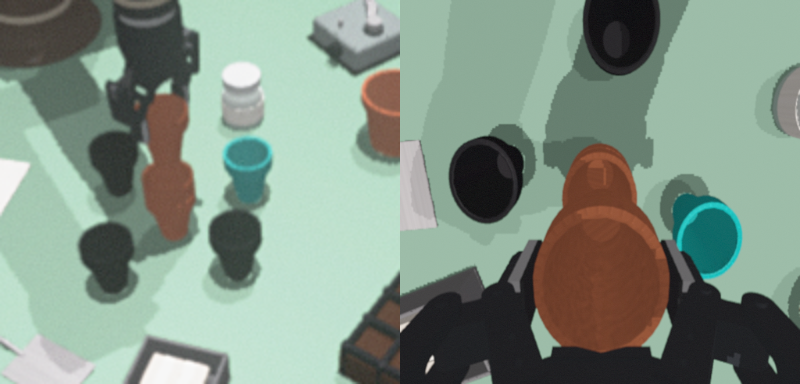

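The pot is held upright directly above the stack. In the scene crop the held collar is centred at about x=168 and the stack collar at about x=169. I'm lowering it to just above its seat.

>>> {"fn": "servo_tool", "kwargs": {
  "steps": "0.5 0 0 2 0 0 0;0.5 0 0 4 0 0 0;0.5 0 0 6 0 0 0;0.5 0 0 7 0 0 0;0.5 0 0 8 0 0 0;0.5 0 0 8 0 0 0;0.5 0 0 8 0 0 0"
}}

```text
time_s: 6.08
eef_pos: [0.5049, -0.2215, 0.1043]
ee_rot: [0.0, -0.001, 1.0, -0.0]
force: [-0.1, -0.6, -0.7]
width: 0.0657
finger_force: 66.6
```

```bash
python3 -c "
from h import *
go([.5054,-.2211,.0986],90)
a=cam('scene')['frame'][190:286,140:236];b=cam('wrist')['frame']
cv2.imwrite('pics/c3.png',np.hstack([cv2.resize(a,(384,384)),cv2.resize(b,(400,384))]))"
```

```text
t 6.075 tcp [ 0.5049 -0.2215  0.1043] F [-0.1 -0.6 -0.7] w 0.0657 ff 66.6 q [-0.41  0.2  -0.23  1.14  0.   -0.42]
heading 90.1 shift [-0.05  0.04  0.57] turn [-0.    0.    0.01]
```

View pics/c3.png

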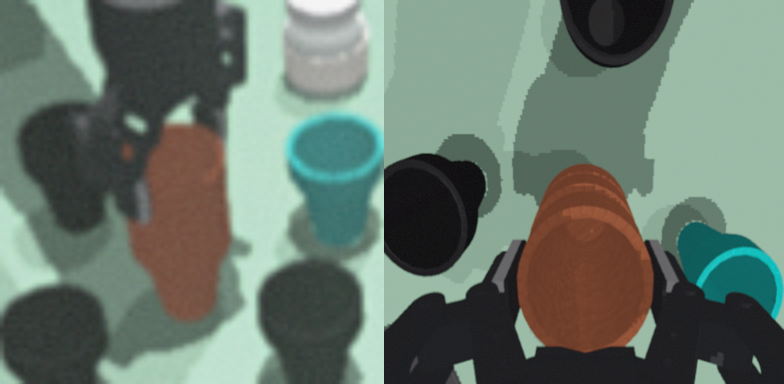

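The pot is inside the stack with no contact force. I'll lower the last few mm and let go.

>>> {"fn": "servo_tool", "kwargs": {
  "steps": "0.5 0 0 0.2 0 0 0;0.5 0 0 0.4 0 0 0;0.5 0 0 0.5 0 0 0;0.5 0 0 0.5 0 0 0"
}}

```text
time_s: 6.68
eef_pos: [0.5047, -0.2216, 0.0991]
ee_rot: [0.0, -0.001, 1.0, -0.0]
force: [0.1, -0.3, 3.3]
width: 0.0658
finger_force: 66.9
```

>>> {"fn": "servo_tool", "kwargs": {
  "steps": "0.2 0 0 0 0 0 0;0 0 0 0 0 0 0;0 0 0 0 0 0 0;0 0 0 0 0 0 0;0 0 0 0 0 0 0"
}}

```text
time_s: 7.3
eef_pos: [0.5045, -0.2214, 0.0987]
ee_rot: [-0.0, -0.001, 1.0, 0.0]
force: [0.8, -0.9, -0.0]
width: 0.0855
finger_force: 0.0
```

>>> {"fn": "servo_tool", "kwargs": {
  "steps": "0 0 0 -2 0 0 0;0 0 0 -4 0 0 0;0 0 0 -7 0 0 0;0 0 0 -11 0 0 0;0 -1 5 -13 0 0 0;0 -2 10 -13 0 0 0;0 -3 15 -13 0 0 0;0 -3 15 -13 0 0 0"
}}

```text
time_s: 8.3
eef_pos: [0.5346, -0.0685, 0.2288]
ee_rot: [0.0, -0.003, 1.0, 0.0]
force: [0.4, -1.1, -0.3]
width: 0.0853
finger_force: 0.0
```

```bash
python3 -c "
from m import *
go([.5,.1,.2],90)
a=cam('top')
for c,e in rims(a,0)[1]:
    if len(c)<100: print(e,[(z,circ(onplane(a,c,z))) for z in (.104,.128)])
b=cam('scene')['frame'][190:286,140:236]
print(proj(cam('scene'),[[.5049,-.2211,.128]]))
cv2.imwrite('pics/c4.png',np.hstack([cv2.resize(b,(384,384)),cv2.resize(a['frame'][140:230,310:400],(384,384))]))"
```

```text
t 8.3 tcp [ 0.5346 -0.0685  0.2288] F [ 0.4 -1.1 -0.3] w 0.0853 ff 0.0 q [-0.13  0.15 -0.01  1.4   0.   -0.13]
heading 90.4 shift [ 3.35 16.87  2.89] turn [0.   0.   0.04]
((245.18385314941406, 136.79473876953125), (34.22786331176758, 34.416053771972656), 164.739013671875) [(0.104, (array([0.65492838, 0.09817765]), np.float64(0.050919759771309664))), (0.128, (array([0.6505097 , 0.09812365]), np.float64(0.04986043907865901)))]
[[182.11007765 230.8786102 ]]
```

View pics/c4.png

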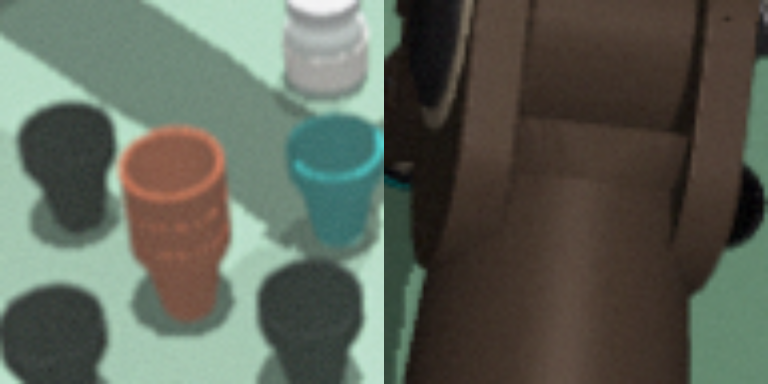

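Three collars sit evenly and the pot is upright, with its rim centre in the crop at about (173,165), as predicted for full nesting. Next is the lever. I'll close the fingers and go behind the tab on its clockwise side, with the tool y axis along the lever.

```bash
cat > lev.py <<'E'
from h import *
P=np.array([.5173,.266]); A0=126.8
def pt(phi,off,r=.085):
    a=np.radians(A0+phi); return P+r*np.array([np.cos(a),np.sin(a)])-off*np.array([-np.sin(a),np.cos(a)])
E
python3 -c "
from lev import *
p=pt(0,.033); print(p); go([*p,.2],A0)
a=cam('top'); print('bottle cap',onplane(a,[[121,228]],.15))"
```

```text
[0.49280713 0.35382995]
t 8.45 tcp [ 0.5342 -0.0717  0.2287] F [ 0.1 -0.1  0.5] w 0.0855 ff 0.0 q [-0.13  0.15 -0.01  1.4  -0.   -0.14]
heading 90.1 shift [ 4.05 42.56  2.85] turn [-0.   -0.   -3.67]
bottle cap [[0.39432943 0.45354516 0.15      ]]
```

>>> {"fn": "servo_tool", "kwargs": {
  "steps": "1 4 42.6 0 0 0 -3.7;1 4 42.6 0 0 0 -3.7;1 4 42.6 0 0 0 -3.7;1 4 42.6 0 0 0 -3.7;1 4 42.6 0 0 0 -3.7;1 4 42.6 0 0 0 -3.7;1 4 42.6 0 0 0 -3.7;1 4 42.6 0 0 0 -3.7"
}}

```text
time_s: 9.5
eef_pos: [0.4935, 0.3565, 0.2276]
ee_rot: [-0.0, -0.319, 0.948, -0.0]
force: [1.2, -0.9, 0.0]
width: 0.0
finger_force: 0.0
```

```bash
python3 -c "
from lev import *
d=cam('wrist'); cv2.imwrite('pics/w5.png',d['frame'])
go([*pt(0,.033),.068],A0)
print(proj(d,[[*pt(0,0),.095],[*P,.056],[*pt(0,.033),.068]]))"
```

```text
t 9.55 tcp [0.4937 0.3548 0.228 ] F [-0.4 -1.  -0.4] w 0.0 ff 0.0 q [ 0.62  0.29  0.15  1.44 -0.   -0.03]
heading 127.2 shift [ 0.11 -0.02 16.  ] turn [-0.   -0.01  0.04]
[[255.10645142 138.12379594]
 [163.25231331 132.02378387]
 [254.96366119 170.66351622]]
```

View pics/w5.png

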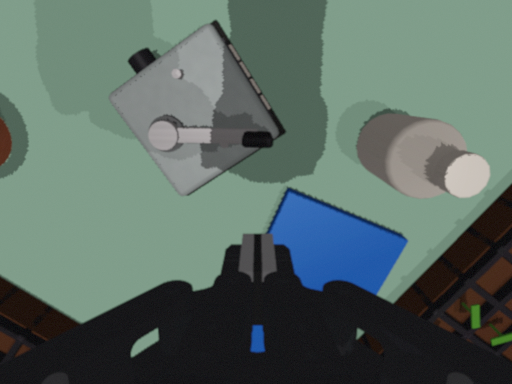

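In the wrist view the tab is at (257,139) and the pivot at (163,134), both matching my projections. The fingers are shut and behind the tab. I'm going down.

>>> {"fn": "servo_tool", "kwargs": {
  "steps": "1 0.1 0 5 0 0 0;1 0.1 0 10 0 0 0;1 0.1 0 14 0 0 0;1 0.1 0 16 0 0 0;1 0.1 0 16 0 0 0;1 0.1 0 16 0 0 0"
}}

```text
time_s: 10.3
eef_pos: [0.4937, 0.3531, 0.0701]
ee_rot: [0.001, -0.317, 0.948, 0.0]
force: [-0.7, -0.4, 1.1]
width: 0.0001
finger_force: 0.0
```

```bash
cat >> lev.py <<'E'
def plan(off,phis):
    s=sense(); go([*pt(0,off),.068]); q=s["ee_rot"]; R=Ro.from_quat(np.r_[q[1:],q[0]]).as_matrix()
    h=np.degrees(np.arctan2(R[1,1],R[0,1]))
    for f in phis: print(f,(R.T@(np.r_[pt(f,off),.068]-s["eef_pos"])*100).round(1),round(-(A0+f-h)/10,1))
E
python3 -c "
from lev import *
plan(.016,[0,9,18,27,36,45,54,60,64,68,70])"
```

```text
t 10.3 tcp [0.4937 0.3531 0.0701] F [-0.7 -0.4  1.1] w 0.0001 ff 0.0 q [ 0.62  0.32 -0.15  1.1  -0.   -0.02]
heading 127.0 shift [1.73 0.12 0.21] turn [-0.    0.01  0.  ]
0 [1.7 0.1 0.2] 0.0
9 [3.1 0.3 0.2] -0.9
18 [4.4 0.2 0.2] -1.8
27 [ 5.8 -0.1  0.2] -2.7
36 [ 7.  -0.5  0.2] -3.6
45 [ 8.2 -1.2  0.2] -4.5
54 [ 9.3 -2.1  0.2] -5.4
60 [ 9.9 -2.7  0.2] -6.0
64 [10.3 -3.2  0.2] -6.4
68 [10.6 -3.7  0.2] -6.8
70 [10.8 -3.9  0.2] -7.0
```

>>> {"fn": "servo_tool", "kwargs": {
  "steps": "1 1.7 0.1 0 0 0 0;1 3.1 0.3 0 0 0 -0.9;1 4.4 0.2 0 0 0 -1.8;1 5.8 -0.1 0 0 0 -2.7;1 7 -0.5 0 0 0 -3.6;1 8.2 -1.2 0 0 0 -4.5;1 9.3 -2.1 0 0 0 -5.4;1 9.3 -2.1 0 0 0 -5.4"
}}

```text
time_s: 11.3
eef_pos: [0.4323, 0.2818, 0.0709]
ee_rot: [-0.002, 0.713, -0.701, -0.0]
force: [-0.5, 4.0, 2.7]
width: -0.0001
finger_force: 2.1
```

```bash
python3 -c "
from lev import *
plan(.016,[54,60,64,68,70,72])
d=cam('wrist'); cv2.imwrite('pics/w6.png',d['frame'])"
```

```text
t 11.3 tcp [0.4323 0.2818 0.0709] F [-0.5  4.   2.7] w -0.0001 ff 2.1 q [ 0.58  0.16 -0.36  1.05  0.   -1.01]
heading -179.0 shift [-6.11 -4.8   0.32] turn [-0.02  0.02  0.  ]
54 [0.1 0.  0.3] -36.0
60 [1.  0.1 0.3] -36.6
64 [1.6 0.2 0.3] -37.0
68 [2.2 0.2 0.3] -37.4
70 [2.5 0.1 0.3] -37.6
72 [2.8 0.1 0.3] -37.8
```

View pics/w6.png

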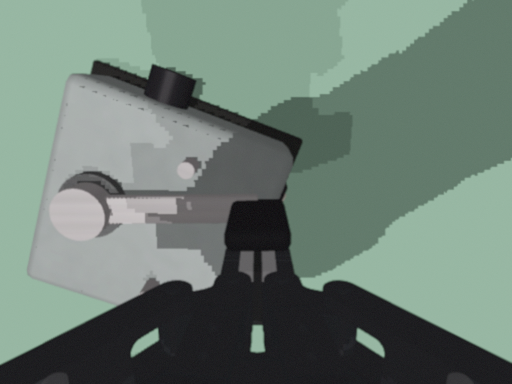

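The tab, at (258,222), sits squarely against the fingers and the lever is near the stop pin at (185,170). The push force is 4 N. I'll take the last bit carefully.

>>> {"fn": "servo_tool", "kwargs": {
  "steps": "1 1 0.1 0 0 0 -0.6;1 1.6 0.2 0 0 0 -1;1 2.2 0.2 0 0 0 -1.4;1 2.3 0.2 0 0 0 -1.5;1 2.3 0.2 0 0 0 -1.5"
}}

```text
time_s: 11.98
eef_pos: [0.431, 0.2609, 0.0703]
ee_rot: [-0.003, 0.799, -0.602, -0.001]
force: [1.0, 8.5, -0.2]
width: -0.0002
finger_force: 4.5
```

```bash
python3 -c "
from lev import *
plan(.016,[68,70,72])"
```

```text
t 11.975 tcp [0.431  0.2609 0.0703] F [ 1.   8.5 -0.2] w -0.0002 ff 4.5 q [ 0.54  0.13 -0.39  1.04  0.   -1.31]
heading -164.0 shift [-6.62 -6.91  0.29] turn [-0.02  0.03  0.  ]
68 [0.1 0.  0.2] -35.9
70 [0.4 0.1 0.2] -36.1
72 [0.7 0.1 0.2] -36.3
```

>>> {"fn": "servo_tool", "kwargs": {
  "steps": "1 0.1 0 0 0 0 0;1 0.2 0 0 0 0 0;1 0.3 0 0 0 0 0;1 0.3 0 0 0 0 0"
}}

```text
time_s: 12.48
eef_pos: [0.4311, 0.2602, 0.0703]
ee_rot: [-0.004, 0.799, -0.601, -0.003]
force: [-2.4, 18.3, -0.3]
width: 0.0001
finger_force: 8.9
```

The force jumped to 18 N with almost no motion, so the lever is at its stop. I'll back off along the arc so the lever follows to rest.

```bash
python3 -c "
from lev import *
plan(.020,[60,50,40,30,20,10,0]); plan(.04,[0])"
```

```text
t 12.475 tcp [0.4311 0.2602 0.0703] F [-2.4 18.3 -0.3] w 0.0001 ff 8.9 q [ 0.54  0.13 -0.39  1.04  0.01 -1.31]
heading -163.9 shift [-6.82 -7.3   0.33] turn [-0.02  0.06  0.  ]
60 [-1.5 -0.4  0.2] -35.1
50 [-2.9 -1.1  0.3] -34.1
40 [-4.1 -2.   0.3] -33.1
30 [-5.1 -3.1  0.3] -32.1
20 [-5.9 -4.4  0.3] -31.1
10 [-6.5 -5.8  0.3] -30.1
0 [-6.8 -7.3  0.3] -29.1
t 12.475 tcp [0.4311 0.2602 0.0703] F [-2.4 18.3 -0.3] w 0.0001 ff 8.9 q [ 0.54  0.13 -0.39  1.04  0.01 -1.31]
heading -163.9 shift [-7.53 -9.17  0.34] turn [-0.02  0.06  0.  ]
0 [-7.5 -9.2  0.3] -29.1
```

>>> {"fn": "servo_tool", "kwargs": {
  "steps": "1 -1.5 -0.4 0 0 0 0.9;1 -2.9 -1.1 0 0 0 1.9;1 -4.1 -2 0 0 0 2.9;1 -5.1 -3.1 0 0 0 3.9;1 -5.9 -4.4 0 0 0 4.9;1 -6.5 -5.8 0 0 0 5.9;1 -6.8 -7.3 0 0 0 6.9;1 -7.5 -9.2 0 0 0 6.9"
}}

```text
time_s: 13.48
eef_pos: [0.4986, 0.353, 0.0691]
ee_rot: [0.0, -0.316, 0.949, -0.0]
force: [-0.0, 0.7, -0.6]
width: 0.0
finger_force: 0.0
```

>>> {"fn": "servo_tool", "kwargs": {
  "steps": "1 0 0 0 0 0 0;1 0 0 -4 0 0 0;1 0 0 -9 0 0 0;1 0 0 -14 0 0 0;1 0 0 -14 0 0 0;1 0 0 -14 0 0 0"
}}

```text
time_s: 14.22
eef_pos: [0.4975, 0.3524, 0.2084]
ee_rot: [-0.0, -0.318, 0.948, -0.0]
force: [0.5, -0.7, -0.3]
width: -0.0
finger_force: 0.0
```

```bash
python3 -c "
from lev import *
from m import rims,circ
go([.49,.36,.2]); d=cam('wrist'); print(proj(d,[[*pt(0,0),.095],[*P,.056]]))
a=cam('top')
for c,e in rims(a,0)[1]:
    if len(c)<100: print(e[0],e[1],circ(onplane(a,c,.128)))
x=a['frame'][150:240,310:400];y=a['frame'][160:230,155:225]
cv2.imwrite('pics/c7.png',np.hstack([cv2.resize(x,(384,384)),cv2.resize(d['frame'],(400,384))]))"
```

```text
t 14.225 tcp [0.4975 0.3524 0.2084] F [ 0.5 -0.7 -0.3] w -0.0 ff 0.0 q [ 0.62  0.29  0.11  1.4  -0.   -0.03]
heading 127.1 shift [0.14 1.06 0.84] turn [-0. -0. -0.]
[[262.52793198 140.24227454]
 [163.94162599 133.78953808]]
(354.8203125, 185.275390625) (22.15761375427246, 26.779945373535156) (array([ 0.50430912, -0.21667712]), np.float64(0.03583434735003666))
(245.18447875976562, 136.79327392578125) (34.13594055175781, 34.42722702026367) (array([0.65051421, 0.09812075]), np.float64(0.04980351558819768))
```

View pics/c7.png

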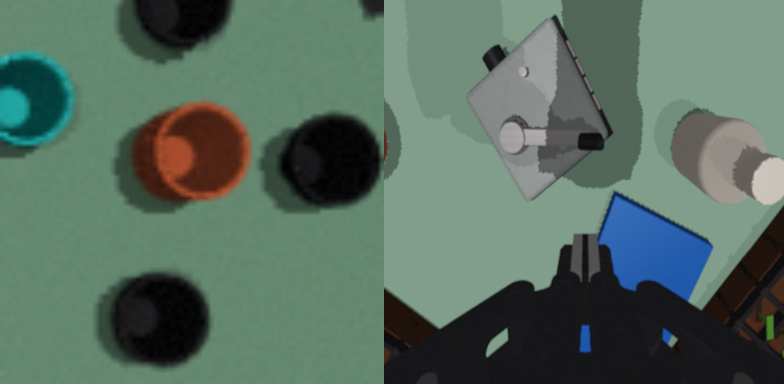

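The crop shows the nested pot's rim centred at about (203,151), upright. The tab is back at (590,141), its rest position, and the robot touches nothing. I'll hand in after one numeric check.

```bash
python3 -c "
from h import *
a=cam('top'); print(onplane(a,[[310+203/4.267-.4,150+151/4.267-.4]],.128))
print(hand_in())"
```

```text
[[ 0.50503253 -0.22377036  0.128     ]]
the job is handed in; nothing more can be done
None
```

The loose pot is nested upright in the stack and released. The counter's lever was swung to its stop and is back at rest. The job is handed in; I got no verdict back.

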